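Steady the rocking jig plate

TASK

One of the four corner ears of the aluminium jig plate rocks when it is pressed. Press down on the ears with the fingertips, one after another, to find it, then press the yellow, black-tipped shim leaf of that corner (the one hinged under that ear's near edge, the side towards the robot) down flat, leaving the other three leaves standing, and press that ear firmly once more to prove that it no longer rocks. Only press: do not lift or shift anything, and leave the plug on the plate.

Things in the scene. Friction and masses are not known exactly. Their poses are not given: they have to be found in the camera images.
- base: dark steel base board, 202 mm along its x and 168 mm along y, 10 mm thick, fixed to the bench. Origin on the bench at the middle of the four feet; the board reaches from x -124 to +78 mm. Its x axis points away from the robot and to the right.
- plate: loose aluminium jig plate, 8 mm thick, about 0.8 kg: a bar 142 (x) by 60 mm (y) with four corner ears, 32 mm wide in x, reaching to y +-80; ear centres at x +-55, y +-60 mm. It rests on four feet, top face 44 mm above the bench. Origin: centre of its underside. Pressed with 8 to 15 N, an ear over a sound foot stays; the bad one sinks 4 mm (spring, 3 to 5 N, then a hard stop) and springs back.
- cream_plug: cream plastic plug, a ring 61 mm across and 28 mm tall, standing loose on the middle of the plate; leave it there. Origin under its centre.
- foot_1: foot 1, one of four alike, fixed on the base under the plate's ears; its number says nothing of its corner or state. Origin on the base board (10 mm above the bench) under the ear's centre; axes as the base's. A steel pad, 14 mm across, at x +7, top at z 26 mm, carries the ear. Its yellow shim leaf is hinged at x -13.5, z 9 mm, under the ear's edge, and points to -x (near side).
- foot_2: foot 2, one of four alike, fixed on the base under the plate's ears; its number says nothing of its corner or state. Origin on the base board (10 mm above the bench) under the ear's centre; axes as the base's. A steel pad, 14 mm across, at x +7, top at z 26 mm, carries the ear. Its yellow shim leaf is hinged at x -13.5, z 9 mm, under the ear's edge, and points to -x (near side).
- foot_3: foot 3, one of four alike, fixed on the base under the plate's ears; its number says nothing of its corner or state. Origin on the base board (10 mm above the bench) under the ear's centre; axes as the base's. A steel pad, 14 mm across, at x +7, top at z 26 mm, carries the ear. Its yellow shim leaf is hinged at x -13.5, z 9 mm, under the ear's edge, and points to -x (near side).
- foot_4: foot 4, one of four alike, fixed on the base under the plate's ears; its number says nothing of its corner or state. Origin on the base board (10 mm above the bench) under the ear's centre; axes as the base's. A steel pad, 14 mm across, at x +7, top at z 26 mm, carries the ear. Its yellow shim leaf is hinged at x -13.5, z 9 mm, under the ear's edge, and points to -x (near side).
- leaf_1 (a joint): hinge of foot 1's yellow shim leaf, rad: 0 = flat, 0.92 to 1.05 = standing, as at the start. 26 mm wide, 4 mm thick; a black roller, 10 mm thick, at its free end turns 50 mm from the hinge. 2 to 5 N down on the end folds it to its stop; it stays there. Flat, its face is 11 mm above the foot's origin; its cam then props the bad ear (it would lift a sound one 3 mm). Straight down 46 mm to -x of the foot's origin meets the end.
- leaf_2 (a joint): hinge of foot 2's yellow shim leaf, rad: 0 = flat, 0.92 to 1.05 = standing, as at the start. 26 mm wide, 4 mm thick; a black roller, 10 mm thick, at its free end turns 50 mm from the hinge. 2 to 5 N down on the end folds it to its stop; it stays there. Flat, its face is 11 mm above the foot's origin; its cam then props the bad ear (it would lift a sound one 3 mm). Straight down 46 mm to -x of the foot's origin meets the end.
- leaf_3 (a joint): hinge of foot 3's yellow shim leaf, rad: 0 = flat, 0.92 to 1.05 = standing, as at the start. 26 mm wide, 4 mm thick; a black roller, 10 mm thick, at its free end turns 50 mm from the hinge. 2 to 5 N down on the end folds it to its stop; it stays there. Flat, its face is 11 mm above the foot's origin; its cam then props the bad ear (it would lift a sound one 3 mm). Straight down 46 mm to -x of the foot's origin meets the end.
- leaf_4 (a joint): hinge of foot 4's yellow shim leaf, rad: 0 = flat, 0.92 to 1.05 = standing, as at the start. 26 mm wide, 4 mm thick; a black roller, 10 mm thick, at its free end turns 50 mm from the hinge. 2 to 5 N down on the end folds it to its stop; it stays there. Flat, its face is 11 mm above the foot's origin; its cam then props the bad ear (it would lift a sound one 3 mm). Straight down 46 mm to -x of the foot's origin meets the end.
- wood_block: wooden packing block, 50x110x38 mm, a bystander; origin under its centre.
- masking_tape: roll of masking tape, 96 mm across, a bystander; origin under its centre.
- marker: green and white marker pen, 135 mm long, a bystander; origin under its centre.
- air_coupler: brass-coloured hose coupler, 62 mm long, a bystander; origin under its centre.
- parts_tray: small yellow tray of pins, 102x70x39 mm, a bystander; origin under its centre.
- pencil: dark green pencil, 123 mm long, a bystander; origin under its centre.

How it is judged (in metres and radians):
On the way, in this order (a step that is already met when the one before it is completed fails the run):
1. the rocking ear is pressed and found: the plate tilts under a fingertip (angle between plate's own z axis and vertical above 0.025 rad and contact force between the fingers and plate above 1 N and value of joint each of leaf_1, leaf_2, leaf_3, leaf_4 above 0.75 rad), for 0.1 s.
2. one shim leaf, that of the rocking foot, is pressed flat, with the plate level (a flat leaf on a sound foot lifts it off level) and free of the fingers (((value of joint leaf_1 below 0.12 rad and value of joint each of leaf_2, leaf_3, leaf_4 above 0.75 rad) or (value of joint leaf_2 below 0.12 rad and value of joint each of leaf_1, leaf_3, leaf_4 above 0.75 rad) or (value of joint leaf_3 below 0.12 rad and value of joint each of leaf_1, leaf_2, leaf_4 above 0.75 rad) or (value of joint leaf_4 below 0.12 rad and value of joint each of leaf_1, leaf_2, leaf_3 above 0.75 rad)) and angle between plate's own z axis and vertical below 0.008 rad and contact force between the fingers and plate below 0.5 N), for 0.2 s.
3. that ear is pressed again, firmly, and stays put (((value of joint leaf_1 below 0.12 rad and value of joint each of leaf_2, leaf_3, leaf_4 above 0.75 rad and contact force between foot_1 and plate above 4 N) or (value of joint leaf_2 below 0.12 rad and value of joint each of leaf_1, leaf_3, leaf_4 above 0.75 rad and contact force between foot_2 and plate above 4 N) or (value of joint leaf_3 below 0.12 rad and value of joint each of leaf_1, leaf_2, leaf_4 above 0.75 rad and contact force between foot_3 and plate above 4 N) or (value of joint leaf_4 below 0.12 rad and value of joint each of leaf_1, leaf_2, leaf_3 above 0.75 rad and contact force between foot_4 and plate above 4 N)) and angle between plate's own z axis and vertical below 0.015 rad and contact force between the fingers and plate above 3 N), for 0.1 s.
At the end, for the whole second after the job is handed in: The shim leaf of the foot that rocked lies flat (within 0.12 rad), the other three stand (above 0.75 rad), the plate rests level (within 0.008 rad) within 12 mm of where it was, and the plug still stands on it (((value of joint leaf_1 below 0.12 rad and value of joint each of leaf_2, leaf_3, leaf_4 above 0.75 rad) or (value of joint leaf_2 below 0.12 rad and value of joint each of leaf_1, leaf_3, leaf_4 above 0.75 rad) or (value of joint leaf_3 below 0.12 rad and value of joint each of leaf_1, leaf_2, leaf_4 above 0.75 rad) or (value of joint leaf_4 below 0.12 rad and value of joint each of leaf_1, leaf_2, leaf_3 above 0.75 rad)) and angle between plate's own z axis and vertical below 0.008 rad and distance of plate from where it was at the start of the episode below 0.012 m and linear speed of plate below 0.01 m/s and z of cream_plug in the frame of plate between 0.004 and 0.013 m and angle between cream_plug's own z axis and vertical below 0.1 rad); the robot touches nothing.
It fails at once if a second leaf is pushed down ((not (value of joint leaf_1 above 0.75 rad) and not (value of joint leaf_2 above 0.75 rad)) or (not (value of joint leaf_1 above 0.75 rad) and not (value of joint leaf_3 above 0.75 rad)) or (not (value of joint leaf_1 above 0.75 rad) and not (value of joint leaf_4 above 0.75 rad)) or (not (value of joint leaf_2 above 0.75 rad) and not (value of joint leaf_3 above 0.75 rad)) or (not (value of joint leaf_2 above 0.75 rad) and not (value of joint leaf_4 above 0.75 rad)) or (not (value of joint leaf_3 above 0.75 rad) and not (value of joint leaf_4 above 0.75 rad))).
It fails at once if the plate is lifted, tipped or shifted (distance of plate from where it was at the start of the episode above 0.015 m or angle between plate's own z axis and vertical above 0.1 rad or z of plate in the frame of base above 0.044 m).
It fails at once if the plug is moved off its place or lifted (distance of cream_plug from where it was at the start of the episode above 0.025 m).
It fails at once if a bystander is disturbed (distance of any of wood_block, masking_tape, marker, air_coupler, parts_tray, pencil from where it was at the start of the episode above 0.03 m).
It also fails if it takes over 56 s, if anything falls off the work surface, if the arm or the gripper's body presses on something with over 40 N, if the wrist force passes 120 N, or if a joint passes its speed limit or range.

ROBOT

A 6-joint arm with a two-finger parallel gripper is mounted at the origin on the work surface; the furniture and walls round the work are solid. World frame = base frame: x ahead of the robot, y to its left, z up, the work surface at z = 0. Lengths are in mm, angles in rad, forces in N, time in s.
With the tool pointing down it reaches from about 275 to 750 mm from the base axis. Payload 10.2 kg.
Tool frame: the origin (TCP) lies between the finger pads; the fingertips stand 22 mm ahead of it and the grasp point (between the pads) lies 3 mm ahead of it (ctrl.nose_length is the distance from the TCP to the fingertips, in mm); y points along the fingers, z is the direction in which the jaws open and shut, and the axes are right-handed (so a half turn about y gives the same grasp; the last joint's range is limited). The gripper opens to 85 mm and grips with 20 to 120 N. Pads are 22 mm wide; open, the fingers measure 114 mm over their backs; the gripper's body (76 mm by 85 mm) begins 54 mm behind the grasp point. The pads swing forward as they close: fully open they stand 13 mm farther back than shut.
Start: joints at [-1.518, 0.313, 1.498, -0, 1.331, -0.223], TCP at [142.953, -505.169, 253.294] pointing down, gripper open.
Joint ranges: [-2.94, 2.94], [-0.97, 2.17], [0.19, 2.56], [-1.23, 4.37], [0.02, 3.11], [-2.88, 2.88]. Speed limits (rad/s): [2.39, 2.39, 3.01, 3.14, 3.14, 3.14].

INTERFACE

Orientations are given as a unit quaternion [w, x, y, z].
In Python, from rig import ctrl, eyes, models gives the robot as it stands.
- The arm moves only by the shell command python3 -m crank 'ROWS' [FORCE]. ROWS is JSON, a list of rows, each an object with "dp": the shift along the tool's x, y, z in mm, a list of three; "roll": the turn about the tool's y in rad; "gripper": the closure in counts, from 0 (fully open) to 255 (shut). A call has 1 to 10 rows; each row is the pose to reach, as a shift and turn from the pose commanded when the call began, along the tool's axes at that moment; what a row does not reach only later rows make up. A row lasts 1/12 s, in which the tool goes at most 41.7 mm and 7.16 degrees, less where a joint would pass 70% of its speed; a pose out of reach is approached as far as the arm can. A call with a gripper value outside its range is refused whole. The fingers move at their own pace and stop on an object; FORCE is the grip in N (left out, the last holds). Time passes only in rows, so rows that repeat a pose let the fingers close. It gives the time, the measured TCP pose, the force and the opening at its end, in the units of the state.
- ctrl.sense(): the state, without advancing time (a new reading comes with each control period).
- eyes.capture(name): name is "scene" or "top" or "wrist"; returns a dict with "color" (384x512x3 uint8, red, green, blue), "fx", "fy", "cx", "cy" (pixels), "R" (3x3) and "t" (3): a world point X has camera coordinates R X + t. Camera axes: x right, y down, z forward; pixel columns grow to the right and rows downward; lengths in mm; the calibration is good to about 2 mm. The wrist camera is an equidistant fisheye: a pixel r from the principal point sees the ray r / f radians off the axis. A picture is of the moment at which its call begins. There is no depth.
- ctrl.finish_job(): hands the job in, once; it reports no verdict.
Trained networks look in a picture, given as the dict that the camera call returned (one of the last four; its "shot" number tells which), for a name from the list of things; names that differ only in an ending like _2 or _b are one class to them, and where a whole thing is asked for, a point or a joint stands for the part that bears it (a point fixed in the world has none). Each returns a list of dicts, best first, with "confidence" (0 to 1); they miss things now and then, are a little off and sometimes report something else, mostly with a low value. They report only what shows in the picture. A call takes as long as a camera call.
- models.spot_in(picture, label): "extent" ([centre column, centre row, width, height] in pixels, round what is visible of it).
- models.spot_point(picture, label): "centre" ([column, row] in pixels: a listed point, or the origin of a listed thing).
The state is a dict: "time_s": time; "joints": joint angles; "dq": joint speeds; "tau": joint torques, N m; "eef_pos": TCP position; "ee_rot": TCP orientation; "force": force on the tool from outside, world axes, zero at the start; "wrist_torque": the same for the moment, N m; "grip_width": opening from 0.0 (shut) to 1.0 (fully open).
Only numpy, scipy, OpenCV 4.12 (cv2) and the standard library are available. Lean on these libraries where they do the work, as an engineer would, in place of code of your own. Each camera call takes 0.05 s, during which the arm holds its last target. There are 200 camera calls.

## Working session

There is one attempt and no reset: what is moved stays moved. The work goes in short steps, Python scripts to look and compute and a shell command to move; the robot and the scene stay as the last step left them, time stands still between calls to the robot, and variables do not carry over. Pictures are saved under pics/ and viewed, about 8 in all and at most 12, crops included, and the job is handed in when it is done.

```bash
ls; mkdir -p pics
cat > h.py <<'E'
import numpy as np, cv2
from rig import ctrl, eyes, models
def ray(p,u,v):
    R=np.array(p["R"]);t=np.array(p["t"])
    d=np.array([(u-p["cx"])/p["fx"],(v-p["cy"])/p["fy"],1.])
    return -R.T@t, R.T@d
def at(p,u,v,z):
    c,d=ray(p,u,v); return c+d*(z-c[2])/d[2]
def proj(p,X):
    c=np.array(p["R"])@np.array(X,float)+np.array(p["t"]); return np.array([p["fx"]*c[0]/c[2]+p["cx"],p["fy"]*c[1]/c[2]+p["cy"]])
def save(p,n,k=1):
    cv2.imwrite("pics/"+n+".png",cv2.resize(p["color"][:,:,::-1],None,fx=k,fy=k,interpolation=cv2.INTER_CUBIC))
E
python3 - <<'E'
from h import *
s=ctrl.sense(); print(s, ctrl.nose_length)
for n in("top","scene"):
    p=eyes.capture(n); save(p,n+"1",1.5)
    for l,z in(("plate",36),("cream_plug",44),("base",0),("foot_1",10),("leaf_1",20)):
        for q in models.spot_point(p,l)[:5]: print(n,l,np.round(q["centre"]),round(q["confidence"],2),at(p,*q["centre"],z).round(1))
E
```

```text
pics
{'time_s': 0.0, 'joints': array([-1.51836333e+00,  3.13474717e-01,  1.49847163e+00,  6.17981460e-06,
        1.33102030e+00, -2.23384753e-01]), 'dq': array([ 0.00107628, -0.00179025,  0.00080653,  0.00066145,  0.00028169,
        0.00030578]), 'tau': array([-5.91250828e-04, -4.12270367e+01, -2.59749180e+01, -2.12409213e-04,
        4.04027553e-03,  2.14050840e-05]), 'eef_pos': array([ 142.95951205, -504.90672793,  252.70941443]), 'ee_rot': array([ 0.09725053, -0.09716336,  0.70087698, -0.69990933]), 'force': array([ 0.68509547,  0.45270886, -0.2544328 ]), 'wrist_torque': array([-0.05651888, -0.02717859,  0.03146965]), 'grip_width': 1.000204006486666} 22.0
top plate [242. 184.] 0.58 [ 5.552e+02 -5.000e-01  3.600e+01]
top cream_plug [243. 180.] 0.73 [566.6  -3.   44. ]
top cream_plug [220. 186.] 0.32 [543.  80.  44.]
top base [242. 184.] 0.7 [559.3   2.2   0. ]
top base [275. 228.] 0.6 [ 401.1 -120.9    0. ]
top foot_1 [245. 208.] 0.56 [470.2 -10.3  10. ]
top foot_1 [218. 185.] 0.55 [554.5  88.6  10. ]
top foot_1 [262. 179.] 0.45 [577.6 -68.6  10. ]
top foot_1 [237. 164.] 0.43 [633.4  21.1  10. ]Traceback (most recent call last):
  File "<stdin>", line 6, in <module>
ValueError: it knows: air_coupler, base, cream_plug, foot, marker, masking_tape, parts_tray, pencil, plate, wood_block
```

Run:
```python
from h import *
p=eyes.capture("top")
c=p["color"][110:260,150:330]
cv2.imwrite("pics/a.png",cv2.resize(c[:,:,::-1],None,fx=4,fy=4,interpolation=cv2.INTER_CUBIC))
p=eyes.capture("scene"); save(p,"b",1.5)
for l,z in(("plate",36),("cream_plug",44),("base",0),("foot_1",10)):
  for q in models.spot_point(p,l)[:5]: print(l,np.round(q["centre"]),round(q["confidence"],2),at(p,*q["centre"],z).round(1))
```

```text
plate [248. 186.] 0.86 [560.6   8.6  36. ]
cream_plug [252. 184.] 0.57 [565.8  -1.1  44. ]
base [249. 199.] 0.56 [559.3   3.8   0. ]
foot_1 [237. 206.] 0.75 [486.7 -12.4  10. ]
foot_1 [276. 202.] 0.65 [572.1 -79.   10. ]
foot_1 [227. 191.] 0.6 [540.7  70.6  10. ]
```

View pics/a.png

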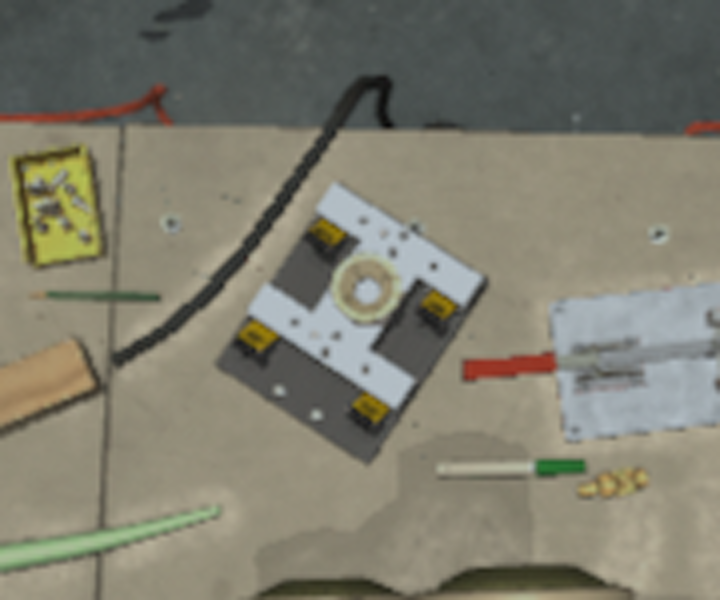

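View pics/b.png

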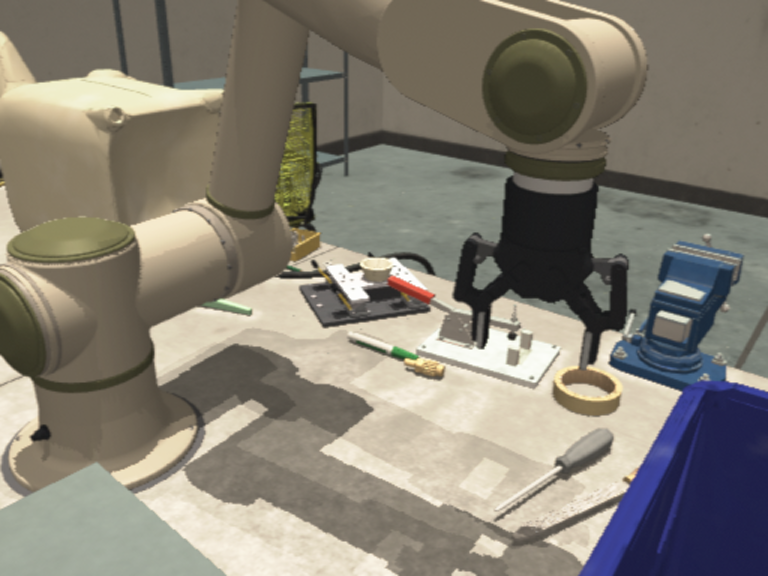

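```bash
cat >> h.py <<'E'
from scipy.spatial.transform import Rotation as Ro
def toolR(s): 
    q=s["ee_rot"]; return Ro.from_quat([q[1],q[2],q[3],q[0]]).as_matrix()
def go(target,yaw_z=None):
    s=ctrl.sense();R=toolR(s);d=R.T@(np.array(target)-s["eef_pos"])
    print("pos",s["eef_pos"].round(1),"dp",d.round(1),"toolz",R[:,2].round(3),"tooly",R[:,1].round(3),"F",s["force"].round(2),"t",round(s["time_s"],2))
    if yaw_z is not None:
        for sg in(1,-1):
            z=R.T@(sg*np.array([np.cos(yaw_z),np.sin(yaw_z),0])); print("roll",round(np.arctan2(z[0],z[2]),3))
E
python3 - <<'E'
from h import *
p=eyes.capture("top")
for u,v in((335,183),(487,280),(410,397),(265,285)): print(at(p,150+u/4,110+v/4,44).round(1))
print(at(p,150+368/4,110+288/4,72))
th=np.deg2rad(-32); go([558,-1,250],th+np.pi/2)
E
```

```text
[655.2  32.8  44. ]
[ 569.5 -105.5   44. ]
[463.1 -39.6  44. ]
[560.7  92.2  44. ]
[554.99205043  -1.19881384  72.        ]
pos [ 142.9 -505.2  253.3] dp [-536.7    3.3 -372.1] toolz [ 0.272 -0.962 -0.   ] tooly [-0.  0. -1.] F [ 0.87 -0.22 -0.  ] t 0.6
roll -2.307
roll 0.834
```

```bash
A='{"dp":[-300,0,-208],"roll":0.83,"gripper":255}'; python3 -m crank '[{"dp":[-40,0,-28],"roll":0.1,"gripper":255},{"dp":[-75,0,-52],"roll":0.2,"gripper":255},{"dp":[-107,0,-75],"roll":0.3,"gripper":255},{"dp":[-140,0,-97],"roll":0.4,"gripper":255},{"dp":[-172,0,-120],"roll":0.5,"gripper":255},{"dp":[-205,0,-142],"roll":0.6,"gripper":255},{"dp":[-237,0,-165],"roll":0.7,"gripper":255},{"dp":[-270,0,-187],"roll":0.83,"gripper":255},{"dp":[-300,0,-208],"roll":0.83,"gripper":255},{"dp":[-300,0,-208],"roll":0.83,"gripper":255}]' 40
python3 - <<'E'
from h import *
go([558,-1,250],np.deg2rad(58))
E
```

```text
time_s: 1.43
eef_pos: [377.6, -218.8, 253.5]
ee_rot: [-0.192, 0.193, 0.681, -0.68]
force: [0.3, -0.4, 0.3]
grip_width: 0.004
pos [ 377.6 -218.8  253.5] dp [ -39.8    4.  -280. ] toolz [-0.523 -0.852 -0.001] tooly [ 0.001  0.001 -1.   ] F [ 0.33 -0.38  0.28] t 1.43
roll -3.134
roll 0.008
```

```bash
python3 -m crank '[{"dp":[-5,0,-40],"roll":0,"gripper":255},{"dp":[-10,0,-80],"roll":0,"gripper":255},{"dp":[-16,0,-120],"roll":0,"gripper":255},{"dp":[-22,0,-160],"roll":0,"gripper":255},{"dp":[-28,0,-200],"roll":0,"gripper":255},{"dp":[-34,0,-240],"roll":0,"gripper":255},{"dp":[-40,0,-270],"roll":0,"gripper":255},{"dp":[-40,0,-280],"roll":0,"gripper":255},{"dp":[-40,0,-280],"roll":0,"gripper":255}]'
python3 - <<'E'
from h import *
go([558,-1,250],np.deg2rad(58))
p=eyes.capture("wrist"); save(p,"w1",1.5); print(p["fx"],p["fy"],p["cx"],p["cy"],np.array(p["R"]).round(3).tolist(),(-np.array(p["R"]).T@p["t"]).round(1))
for l in("plate","cream_plug","base","foot_1"):
  for q in models.spot_point(p,l)[:5]: print(l,np.round(q["centre"]),round(q["confidence"],2))
E
```

```text
time_s: 2.18
eef_pos: [556.9, -4.8, 252.8]
ee_rot: [-0.193, 0.192, 0.68, -0.68]
force: [-0.4, -0.2, -0.1]
grip_width: -0.002
pos [556.9  -4.8 252.8] dp [ 1.1  2.8 -3.8] toolz [-0.524 -0.852  0.   ] tooly [-0.001  0.    -1.   ] F [-0.43 -0.18 -0.13] t 2.18
roll -3.134
roll 0.007
297.3186396354542 297.3186396354542 265.7278467921884 190.38543504378657 [[-0.524, -0.852, -0.0], [-0.807, 0.497, 0.318], [-0.271, 0.167, -0.948]] [626.7 -48.2 372.7]
plate [263. 166.] 0.71
cream_plug [259. 167.] 0.66
cream_plug [139. 296.] 0.59
base [217. 204.] 0.71
base [127. 250.] 0.62
foot_1 [214. 204.] 0.94
foot_1 [213. 122.] 0.85
foot_1 [310. 119.] 0.73
foot_1 [307. 204.] 0.68
foot_1 [259. 167.] 0.33
```

View pics/w1.png

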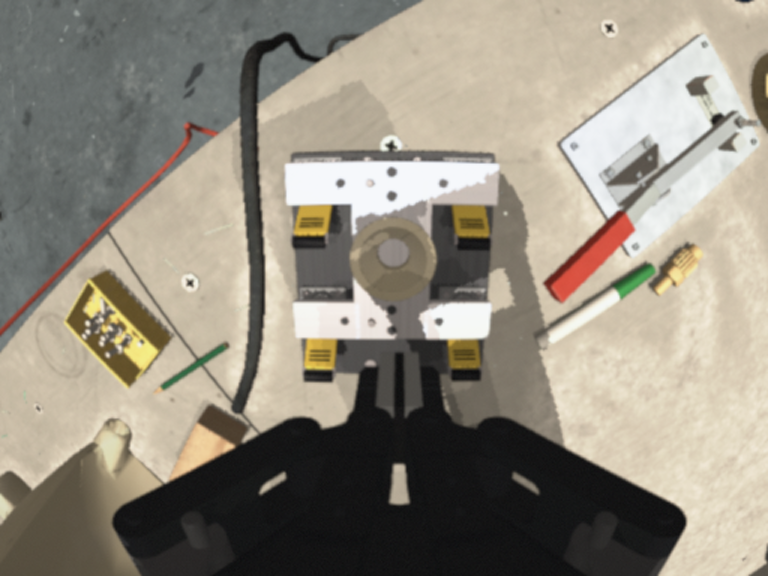

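The wrist view shows the plate square to the camera: far strip (286..498, 164..205), near strip (295..490, 303..339), plug at (392,258), and all four leaves standing.

```bash
cat >> h.py <<'E'
def fray(p,u,v):
    R=np.array(p["R"]);t=np.array(p["t"]);a=np.array([u-p["cx"],v-p["cy"]]);r=np.hypot(*a);th=r/p["fx"]
    return -R.T@t, R.T@np.array([*(a/r*np.sin(th)),np.cos(th)])
def fat(p,u,v,z):
    c,d=fray(p,u,v); return c+d*(z-c[2])/d[2]
E
python3 - <<'E'
from h import *
p=eyes.capture("wrist")
px=[(287,164),(497,164),(287,204),(498,206),(296,303),(491,303),(294,339),(489,339)]
loc=np.array([(71,80),(71,-80),(39,80),(39,-80),(-39,80),(-39,-80),(-71,80),(-71,-80)],float)
W=np.array([fat(p,(u+.5)/1.5-.5,(v+.5)/1.5-.5,44)[:2] for u,v in px])
lm=loc.mean(0);wm=W.mean(0);U,S,V=np.linalg.svd((loc-lm).T@(W-wm)); R=(U@V).T
t=wm-R@lm; print("yaw",np.arctan2(R[1,0],R[0,0]),"t",t,"scale",S.sum()/((loc-lm)**2).sum()); print((W-(loc@R.T+t)).round(1))
for n,x,y in(("FL",55,64),("FR",55,-64),("NL",-55,64),("NR",-55,-64)): print(n,(R@[x,y]+t).round(1))
print("plug",fat(p,392/1.5,258/1.5,72).round(1))
c,d=fray(p,394/1.5,365/1.5);print("fingertips?",[fat(p,u/1.5,380/1.5,z).round(1).tolist() for u in(370,) for z in(215,230)])
E
```

```text
yaw -0.5598238253174128 t [555.25554217  -1.50138676] scale 0.995186434169746
[[-1.  -1.2]
 [ 1.   1.9]
 [ 0.9 -1. ]
 [ 0.1  0. ]
 [-1.9 -1.9]
 [ 0.4  0.6]
 [ 0.4  1.8]
 [ 0.1 -0.1]]
FL [635.8  23.5]
FR [567.9 -84.9]
NL [542.6  81.9]
NR [474.7 -26.5]
plug [559.2  -4.7  72. ]
fingertips? [[551.6, 8.5, 215.0], [558.6, 2.8, 230.0]]
```

```bash
python3 -m crank '[{"dp":[29,20,31],"roll":0,"gripper":255},{"dp":[50,40,54],"roll":0,"gripper":255},{"dp":[58,75,62],"roll":0,"gripper":255},{"dp":[58,110,62],"roll":0,"gripper":255},{"dp":[58,145,62],"roll":0,"gripper":255},{"dp":[58,170,62],"roll":0,"gripper":255},{"dp":[58,177,62],"roll":0,"gripper":255},{"dp":[58,177,62],"roll":0,"gripper":255},{"dp":[58,177,62],"roll":0,"gripper":255}]'
python3 - <<'E'
from h import *
go([474.7,-26.5,66])
p=eyes.capture("wrist"); save(p,"w2",1.5)
E
```

```text
time_s: 3.23
eef_pos: [475.0, -29.0, 77.5]
ee_rot: [0.193, -0.194, -0.68, 0.68]
force: [0.5, -1.0, 0.1]
grip_width: -0.0
pos [475.  -29.   77.5] dp [ 1.5 11.5 -2. ] toolz [-0.527 -0.85  -0.   ] tooly [ 0.001 -0.    -1.   ] F [ 0.49 -0.99  0.07] t 3.23
```

View pics/w2.png

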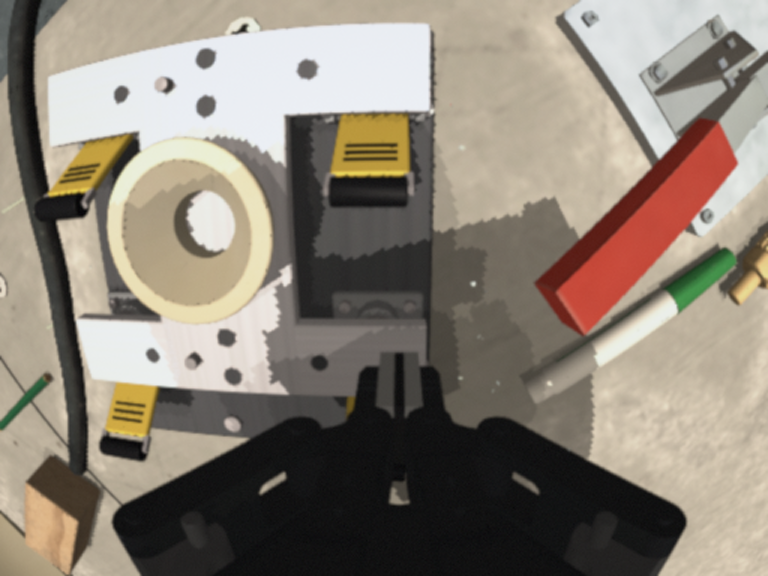

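The fingertips at (398,355) sit over the near-right ear (rows 320–395, right edge at column 428). I'll descend slowly from here.

```bash
python3 -m crank '[{"dp":[1,4,-1],"roll":0,"gripper":255},{"dp":[1,8,-1],"roll":0,"gripper":255},{"dp":[1,9,-1],"roll":0,"gripper":255},{"dp":[1,10,-1],"roll":0,"gripper":255},{"dp":[1,10,-1],"roll":0,"gripper":255}]'; python3 -m crank '[{"dp":[0,1,0],"roll":0,"gripper":255},{"dp":[0,1,0],"roll":0,"gripper":255}]';python3 -m crank '[{"dp":[0,1,0],"roll":0,"gripper":255},{"dp":[0,1,0],"roll":0,"gripper":255}]'
```

```text
time_s: 3.7
eef_pos: [474.1, -27.1, 66.3]
ee_rot: [0.193, -0.193, -0.68, 0.68]
force: [0.1, 0.1, -0.3]
grip_width: 0.0
time_s: 3.87
eef_pos: [474.2, -27.1, 66.0]
ee_rot: [0.193, -0.193, -0.68, 0.68]
force: [-3.1, 0.3, 8.7]
grip_width: -0.002
time_s: 4.03
eef_pos: [474.2, -27.1, 65.9]
ee_rot: [0.193, -0.193, -0.68, 0.68]
force: [-8.6, 1.0, 20.4]
grip_width: 0.006
```

Near-right is sound: 20 N at z 65.9 with no sink. Next is near-left.

```bash
python3 -m crank '[{"dp":[0,-25,0],"roll":0,"gripper":255},{"dp":[0,-45,-20],"roll":0,"gripper":255},{"dp":[0,-50,-60],"roll":0,"gripper":255},{"dp":[0,-50,-95],"roll":0,"gripper":255},{"dp":[0,-40,-128],"roll":0,"gripper":255},{"dp":[0,-15,-128],"roll":0,"gripper":255},{"dp":[0,-5,-128],"roll":0,"gripper":255},{"dp":[0,-3,-128],"roll":0,"gripper":255},{"dp":[0,-3,-128],"roll":0,"gripper":255}]'
python3 - <<'E'
from h import *
go([542.6,81.9,66])
E
python3 -m crank '[{"dp":[0,1,0],"roll":0,"gripper":255},{"dp":[0,2,0],"roll":0,"gripper":255},{"dp":[0,2,0],"roll":0,"gripper":255}]';python3 -m crank '[{"dp":[0,1,0],"roll":0,"gripper":255},{"dp":[0,1,0],"roll":0,"gripper":255}]'
```

```text
time_s: 4.78
eef_pos: [540.9, 81.3, 66.9]
ee_rot: [0.194, -0.193, -0.68, 0.68]
force: [0.1, -0.5, -0.3]
grip_width: 0.001
pos [540.9  81.3  66.9] dp [-1.1  0.9 -1.4] toolz [-0.527 -0.85   0.001] tooly [-0.002  0.    -1.   ] F [ 0.14 -0.46 -0.26] t 4.78
time_s: 5.03
eef_pos: [541.5, 81.1, 66.1]
ee_rot: [0.193, -0.194, -0.68, 0.68]
force: [-2.0, -0.9, 4.5]
grip_width: 0.001
time_s: 5.2
eef_pos: [541.5, 81.1, 66.0]
ee_rot: [0.193, -0.194, -0.68, 0.68]
force: [-6.1, -1.8, 14.3]
grip_width: -0.001
```

Near-left is sound too, holding 14 N. Next is far-left.

```bash
python3 -m crank '[{"dp":[0,-25,0],"roll":0,"gripper":255},{"dp":[0,-50,0],"roll":0,"gripper":255},{"dp":[-40,-55,0],"roll":0,"gripper":255},{"dp":[-80,-55,0],"roll":0,"gripper":255},{"dp":[-110,-45,0],"roll":0,"gripper":255},{"dp":[-110,-20,0],"roll":0,"gripper":255},{"dp":[-110,-6,0],"roll":0,"gripper":255},{"dp":[-110,-3,0],"roll":0,"gripper":255},{"dp":[-110,-3,0],"roll":0,"gripper":255}]'
python3 - <<'E'
from h import *
go([635.8,23.5,66])
E
python3 -m crank '[{"dp":[0,1,0],"roll":0,"gripper":255},{"dp":[0,2,0],"roll":0,"gripper":255},{"dp":[0,2,0],"roll":0,"gripper":255}]';python3 -m crank '[{"dp":[0,1,0],"roll":0,"gripper":255},{"dp":[0,1,0],"roll":0,"gripper":255}]'
```

```text
time_s: 5.95
eef_pos: [634.6, 23.4, 67.1]
ee_rot: [0.194, -0.193, -0.68, 0.68]
force: [-1.2, -0.1, 0.2]
grip_width: -0.001
pos [634.6  23.4  67.1] dp [-0.9  1.1 -0.7] toolz [-0.527 -0.85   0.001] tooly [-0.001 -0.    -1.   ] F [-1.2  -0.08  0.21] t 5.95
time_s: 6.2
eef_pos: [635.1, 24.0, 66.1]
ee_rot: [-0.193, 0.194, 0.68, -0.68]
force: [-0.4, -0.1, -0.2]
grip_width: 0.005
time_s: 6.37
eef_pos: [635.3, 24.0, 65.1]
ee_rot: [-0.193, 0.194, 0.68, -0.68]
force: [-0.4, 1.1, 4.7]
grip_width: -0.002
```

```bash
for i in 1 2 3; do :; done; python3 -m crank '[{"dp":[0,1,0],"roll":0,"gripper":255},{"dp":[0,2,0],"roll":0,"gripper":255},{"dp":[0,2,0],"roll":0,"gripper":255}]';python3 -m crank '[{"dp":[0,1,0],"roll":0,"gripper":255},{"dp":[0,2,0],"roll":0,"gripper":255},{"dp":[0,2,0],"roll":0,"gripper":255}]'
```

```text
time_s: 6.62
eef_pos: [635.5, 24.0, 63.1]
ee_rot: [-0.193, 0.194, 0.68, -0.68]
force: [-0.1, 1.6, 6.5]
grip_width: 0.001
time_s: 6.87
eef_pos: [635.6, 24.0, 62.4]
ee_rot: [-0.193, 0.194, 0.68, -0.68]
force: [-4.3, 1.6, 14.1]
grip_width: 0.001
```

Far-left sinks about 4 mm to a hard stop, so it is the rocking ear. I'll hold briefly, then lift.

```bash
python3 -m crank '[{"dp":[0,0.5,0],"roll":0,"gripper":255},{"dp":[0,0.5,0],"roll":0,"gripper":255},{"dp":[0,0.5,0],"roll":0,"gripper":255}]'; python3 -m crank '[{"dp":[0,-10,0],"roll":0,"gripper":255},{"dp":[0,-30,0],"roll":0,"gripper":255},{"dp":[0,-60,0],"roll":0,"gripper":255},{"dp":[23,-60,-0],"roll":0,"gripper":255},{"dp":[46,-60,4],"roll":0,"gripper":255},{"dp":[46,-60,4],"roll":0,"gripper":255},{"dp":[46,-60,4],"roll":0,"gripper":255}]'
python3 - <<'E'
from h import *
y=-.5598;R=np.array([[np.cos(y),-np.sin(y)],[np.sin(y),np.cos(y)]]);print(R@[9,60]+[555.3,-1.5])
go([*(R@[9,60]+[555.3,-1.5]),90])
p=eyes.capture("wrist"); save(p,"w3",1.5)
E
```

```text
time_s: 7.12
eef_pos: [635.6, 24.0, 62.3]
ee_rot: [-0.192, 0.194, 0.68, -0.68]
force: [-5.3, 1.6, 17.4]
grip_width: -0.003
time_s: 7.7
eef_pos: [593.3, 45.0, 120.1]
ee_rot: [0.193, -0.193, -0.68, 0.68]
force: [0.6, -0.2, 0.3]
grip_width: -0.002
[594.78725616  44.56252925]
pos [593.3  45.  120.1] dp [-1.5 30.1 -0.4] toolz [-0.526 -0.851  0.   ] tooly [-0. -0. -1.] F [ 0.64 -0.24  0.31] t 7.7
```

View pics/w3.png

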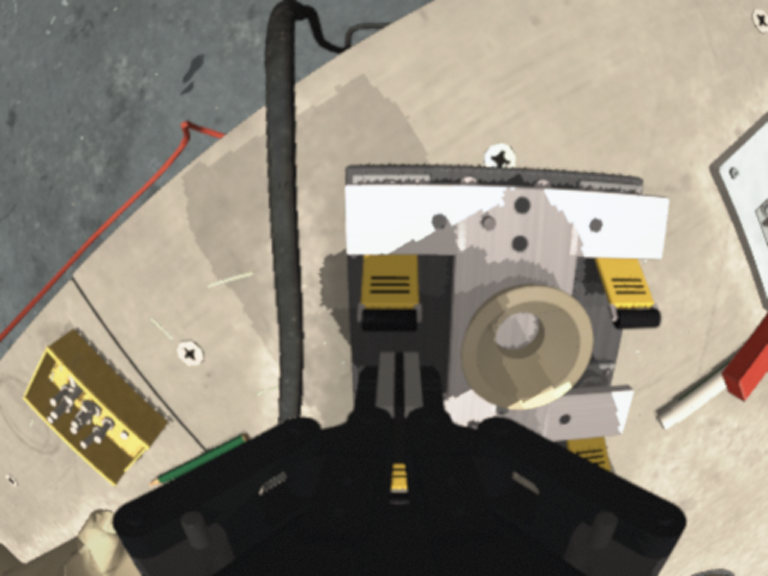

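Run:
```python
from h import *
y=-.5598;R=np.array([[np.cos(y),-np.sin(y)],[np.sin(y),np.cos(y)]])
p=eyes.capture("wrist")
for u,v,z in((390,310,66),(390,330,58),(390,318,62),(398,352,98)): print((R.T@(fat(p,u/1.5,v/1.5,z)[:2]-[555.3,-1.5])).round(1))
print("tool",R.T@(ctrl.sense()["eef_pos"][:2]-[555.3,-1.5]))
```

```text
[21.3 62.9]
[ 8.5 63.1]
[15.9 63. ]
[17.8 59.5]
tool [ 8.7287623  59.57555829]
```

```bash
python3 -m crank '[{"dp":[0,10,-5],"roll":0,"gripper":255},{"dp":[0,25,-5],"roll":0,"gripper":255},{"dp":[0,30,-5],"roll":0,"gripper":255},{"dp":[0,35,-5],"roll":0,"gripper":255},{"dp":[0,40,-5],"roll":0,"gripper":255}]'; python3 -m crank '[{"dp":[1,4,0],"roll":0,"gripper":255},{"dp":[2,8,0],"roll":0,"gripper":255},{"dp":[3,12,0],"roll":0,"gripper":255}]';python3 -m crank '[{"dp":[2,4,0],"roll":0,"gripper":255},{"dp":[3,8,0],"roll":0,"gripper":255},{"dp":[4,12,0],"roll":0,"gripper":255}]'
```

```text
time_s: 8.22
eef_pos: [596.8, 48.7, 79.5]
ee_rot: [0.193, -0.194, -0.68, 0.68]
force: [-0.2, -0.7, 2.7]
grip_width: 0.0
time_s: 8.47
eef_pos: [593.9, 50.4, 67.7]
ee_rot: [-0.193, 0.194, 0.68, -0.68]
force: [0.8, -0.5, 1.6]
grip_width: -0.005
time_s: 8.72
eef_pos: [590.3, 52.7, 55.5]
ee_rot: [-0.193, 0.193, 0.68, -0.68]
force: [0.4, -0.9, 2.0]
grip_width: 0.002
```

```bash
python3 -m crank '[{"dp":[1,3,0],"roll":0,"gripper":255},{"dp":[2,6,0],"roll":0,"gripper":255},{"dp":[2,8,0],"roll":0,"gripper":255}]'; python3 -m crank '[{"dp":[0,1,0],"roll":0,"gripper":255},{"dp":[0,2,0],"roll":0,"gripper":255},{"dp":[0,2,0],"roll":0,"gripper":255}]';python3 -m crank '[{"dp":[0,0.7,0],"roll":0,"gripper":255},{"dp":[0,1,0],"roll":0,"gripper":255},{"dp":[0,1,0],"roll":0,"gripper":255}]'
```

```text
time_s: 8.97
eef_pos: [588.5, 53.8, 47.4]
ee_rot: [0.194, -0.193, -0.68, 0.68]
force: [0.2, -0.1, 1.2]
grip_width: 0.002
time_s: 9.22
eef_pos: [588.9, 53.6, 45.9]
ee_rot: [-0.193, 0.194, 0.68, -0.68]
force: [-0.6, 0.1, 2.4]
grip_width: -0.002
time_s: 9.47
eef_pos: [589.3, 53.4, 45.4]
ee_rot: [-0.193, 0.194, 0.68, -0.68]
force: [0.3, -2.0, 4.8]
grip_width: 0.003
```

```bash
python3 -m crank '[{"dp":[0,0.7,0],"roll":0,"gripper":255},{"dp":[0,1,0],"roll":0,"gripper":255},{"dp":[0,1,0],"roll":0,"gripper":255}]'; python3 -m crank '[{"dp":[0,-15,0],"roll":0,"gripper":255},{"dp":[0,-45,0],"roll":0,"gripper":255},{"dp":[0,-80,0],"roll":0,"gripper":255},{"dp":[0,-80,0],"roll":0,"gripper":255},{"dp":[0,-80,0],"roll":0,"gripper":255}]'
python3 - <<'E'
from h import *
go([635.8,23.5,80])
p=eyes.capture("wrist"); save(p,"w4",1.5)
E
```

```text
time_s: 9.72
eef_pos: [589.8, 53.1, 44.9]
ee_rot: [0.192, -0.195, -0.68, 0.68]
force: [1.6, -3.2, 6.8]
grip_width: 0.001
time_s: 10.13
eef_pos: [589.4, 53.6, 125.3]
ee_rot: [-0.192, 0.195, 0.68, -0.68]
force: [-0.6, -0.7, -0.4]
grip_width: 0.001
pos [589.4  53.6 125.3] dp [-55.2  45.5   1.3] toolz [-0.526 -0.85  -0.002] tooly [ 0.003 -0.    -1.   ] F [-0.63 -0.72 -0.43] t 10.13
```

View pics/w4.png

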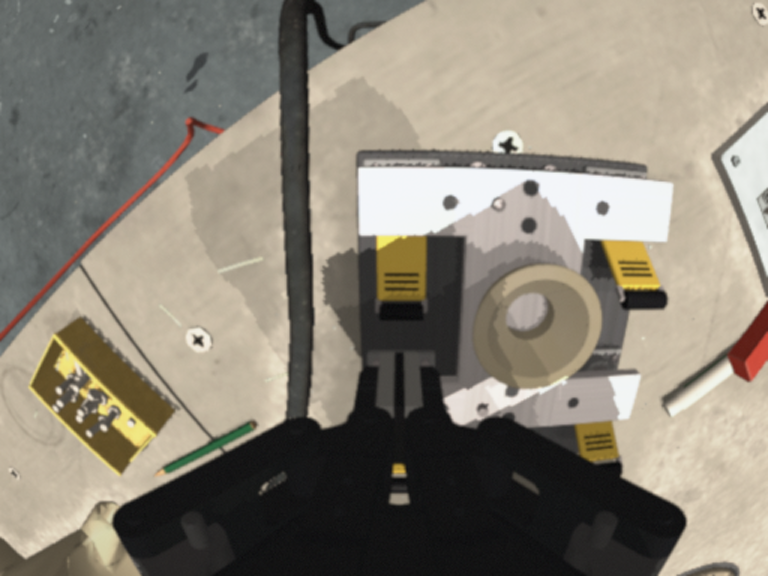

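Run:
```python
from h import *
y=-.5598;R=np.array([[np.cos(y),-np.sin(y)],[np.sin(y),np.cos(y)]])
p=eyes.capture("wrist")
C,_=fray(p,1,1)
def fp(X):
    c=np.array(p["R"])@X+np.array(p["t"]);r=np.hypot(c[0],c[1]);th=np.arctan2(r,c[2]);return ((c[:2]/r*th*p["fx"]+[p["cx"],p["cy"]])*1.5).round(1)
for a in(0,.1,.2,.4):
    h=np.array([41.5,19]);e=h+50*np.array([-np.cos(a),np.sin(a)])
    # extreme silhouettes of roller (r=5)
    print(a,[fp(np.array([*(R@[e[0]+5*np.cos(k),63]+[555.3,-1.5]),e[1]+5*np.sin(k)]))[1] for k in np.linspace(0,2*np.pi,9)[:-1]])
print("strip near edge check",fp(np.array([*(R@[39,63]+[555.3,-1.5]),44])))
```

```text
0 [np.float64(301.6), np.float64(306.5), np.float64(313.7), np.float64(318.8), np.float64(318.7), np.float64(313.8), np.float64(306.9), np.float64(301.8)]
0.1 [np.float64(304.5), np.float64(309.5), np.float64(316.9), np.float64(322.0), np.float64(321.9), np.float64(316.9), np.float64(309.8), np.float64(304.7)]
0.2 [np.float64(306.6), np.float64(311.7), np.float64(319.2), np.float64(324.4), np.float64(324.3), np.float64(319.1), np.float64(311.9), np.float64(306.7)]
0.4 [np.float64(308.0), np.float64(313.4), np.float64(321.3), np.float64(326.7), np.float64(326.5), np.float64(321.1), np.float64(313.5), np.float64(308.1)]
strip near edge check [401.5 233.6]
```

The leaf roller at rows 303–319 matches the 0 rad prediction (302–319). The other leaves still stand, and the plate looks level. I'll re-press the ear.

```bash
python3 -m crank '[{"dp":[-30,0,0],"roll":0,"gripper":255},{"dp":[-55,15,1],"roll":0,"gripper":255},{"dp":[-55,40,1],"roll":0,"gripper":255},{"dp":[-55,54,1],"roll":0,"gripper":255},{"dp":[-55,57,1],"roll":0,"gripper":255},{"dp":[-55,57,1],"roll":0,"gripper":255}]'; python3 -m crank '[{"dp":[0,1,0],"roll":0,"gripper":255},{"dp":[0,2,0],"roll":0,"gripper":255},{"dp":[0,3,0],"roll":0,"gripper":255},{"dp":[0,3,0],"roll":0,"gripper":255}]'
```

```text
time_s: 10.73
eef_pos: [634.5, 23.3, 65.9]
ee_rot: [0.194, -0.193, -0.68, 0.681]
force: [-2.5, -2.5, 4.3]
grip_width: -0.0
time_s: 11.07
eef_pos: [634.7, 23.3, 65.3]
ee_rot: [0.194, -0.193, -0.68, 0.681]
force: [-9.5, -2.1, 22.1]
grip_width: 0.002
```

```bash
python3 -m crank '[{"dp":[0,0,0],"roll":0,"gripper":255},{"dp":[0,0,0],"roll":0,"gripper":255},{"dp":[0,0,0],"roll":0,"gripper":255}]'; python3 -m crank '[{"dp":[0,-10,0],"roll":0,"gripper":255},{"dp":[0,-40,0],"roll":0,"gripper":255},{"dp":[0,-80,0],"roll":0,"gripper":255},{"dp":[20,-120,0],"roll":0,"gripper":255},{"dp":[50,-150,20],"roll":0,"gripper":255},{"dp":[80,-170,50],"roll":0,"gripper":255},{"dp":[80,-180,60],"roll":0,"gripper":255},{"dp":[80,-180,60],"roll":0,"gripper":255},{"dp":[80,-180,60],"roll":0,"gripper":255}]'
python3 - <<'E'
from h import *
p=eyes.capture("wrist"); save(p,"w5",1.5)
E
```

```text
time_s: 11.32
eef_pos: [634.8, 23.3, 65.3]
ee_rot: [0.193, -0.193, -0.68, 0.681]
force: [-9.0, -2.0, 22.6]
grip_width: -0.002
time_s: 12.07
eef_pos: [535.1, 14.8, 243.8]
ee_rot: [-0.194, 0.194, 0.68, -0.68]
force: [0.3, -0.4, -0.1]
grip_width: 0.002
```

View pics/w5.png

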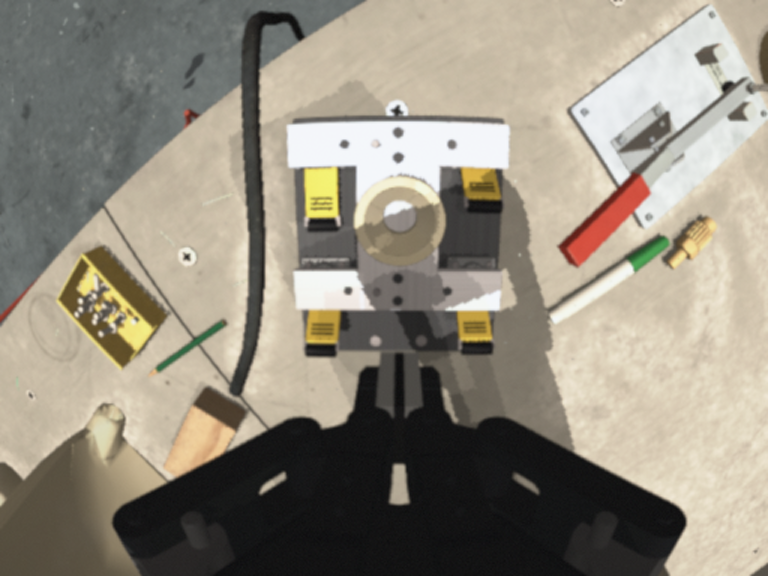

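The far-left leaf lies flat (end at about (322,225)) and the other three stand: (480,207), (320,350) and (476,350). The plug is centred at (400,218), and the plate and bystanders are in place.

```bash
python3 -c "
from rig import ctrl
print(ctrl.finish_job())"
```

```text
the job is handed in; nothing more can be done
None
```

I found the rocking ear (far-left, away from the robot), folded its shim leaf flat, and pressed it again to prove it no longer rocks. The job is handed in; no verdict was reported.

- **Finding the ear:** I pressed near-right, near-left and far-left, in that order. The first two stayed put under about 20 N and 14 N. Far-left sank about 4 mm to a hard stop at 14–17 N. I did not press far-right, because the bad ear was already found.
- **Folding the leaf:** I pressed the far-left leaf down to its stop. In the wrist image its roller sits where a leaf angle of about 0 rad predicts.
- **Proof press:** The far-left ear held at fingertip height 43.3 mm under 22 N. That is about 0.6 mm below where the sound ears stopped and 3 mm above where it bottomed out before.
- **Last picture:** The other three leaves stand, the plug is centred on the plate, and the plate and the bystanders in view look undisturbed. The masking tape was only partly in view. The arm was clear, with about 0 N on the tool, at 12 s on the clock.

No check failed. I judged plate level by eye and from the press heights only, not as a measured tilt.

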